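# Balance the vials in a centrifuge rotor

### The job

The six vials in the centrifuge rotor are loaded out of balance: none stands across the hub from its like. Rearrange them so that each vial stands straight across the hub from the other of its kind (tall opposite tall, medium opposite medium, short opposite short), all six upright and right down in a sleeve; all sleeves are taken, so stand a vial on the empty steel tray meanwhile. Keep the vials upright, lower them in rather than dropping them, and leave the beaker and the leak detector where they are.

Things in the scene. Friction and masses are not known exactly. Their poses are not given: they have to be found in the camera images.
- rotor: Six-place metal rotor, fixed, does not turn. Origin: hub axis at bench height, z up. Six equal open sleeves, axes 90 mm from the hub axis, at 0, 60, .. 300 deg from its x (counter-clockwise from above); 180 deg apart = opposite. Sleeve: flat floor 16 mm above the bench, bore 31 mm, widening over the top 8 mm to a mouth 41 mm wide, rim 40 mm above the bench, 45 mm across. Hub 68 mm across, 57 mm high.
- tall_1: One of two tall vials: amber glass, 22 mm across up to 58 mm, then a shoulder and a narrow black cap 18 mm across from 68 to 82 mm; 82 mm tall, 34 g. Top 98 mm above the bench when in a sleeve. Origin: centre of its underside, z up its axis. Starts upright in any sleeve; interchangeable with its twin.
- tall_2: One of two tall vials: amber glass, 22 mm across up to 58 mm, then a shoulder and a narrow black cap 18 mm across from 68 to 82 mm; 82 mm tall, 34 g. Top 98 mm above the bench when in a sleeve. Origin: centre of its underside, z up its axis. Starts upright in any sleeve; interchangeable with its twin.
- medium_1: One of two medium vials: clear glass 22 mm across, light-grey cap of the same width from 50 to 62 mm; 62 mm tall, 28 g. Top 78 mm above the bench when in a sleeve. Origin: centre of its underside, z up its axis. Starts upright in any sleeve; interchangeable with its twin.
- medium_2: One of two medium vials: clear glass 22 mm across, light-grey cap of the same width from 50 to 62 mm; 62 mm tall, 28 g. Top 78 mm above the bench when in a sleeve. Origin: centre of its underside, z up its axis. Starts upright in any sleeve; interchangeable with its twin.
- short_1: One of two short vials: squat amber glass 24 mm across, wide bare aluminium cap 25 mm across from 40 to 52 mm with a dark 14 mm disc on top; 52 mm tall, 24 g. Top 68 mm above the bench when in a sleeve. Origin: centre of its underside, z up its axis. Starts upright in any sleeve; interchangeable with its twin.
- short_2: One of two short vials: squat amber glass 24 mm across, wide bare aluminium cap 25 mm across from 40 to 52 mm with a dark 14 mm disc on top; 52 mm tall, 24 g. Top 68 mm above the bench when in a sleeve. Origin: centre of its underside, z up its axis. Starts upright in any sleeve; interchangeable with its twin.
- tray: Shallow empty steel tray, 121 mm along its x, 225 mm along its y, rim 15 mm high, fixed on the bench beside the rotor, left or right of it; origin at the centre of its underside, flat floor 1 mm above the bench. The spare place for parking a vial; free at the start and at the end.
- beaker: Bystander: small beaker 54 mm across, 70 mm high, standing behind the work; origin at the centre of its underside. Not to be moved.
- leak_detector: Bystander: yellow hand-held leak detector lying along y behind the work, 51 x 216 x 26 mm; origin at the centre of its underside. Not to be moved.
Mind the look-alikes: they are no part of the job. Leave any purple look-alike of the medium_1 alone.

How it is judged:
By the outcome, as a careful person would: the job done as asked, in the order asked, and still so for the second after the job is handed in, with the robot touching nothing.
It also fails if it takes over 99 s, if anything falls off the work surface, if the arm or the gripper's body presses on something with over 40 N, if the wrist force passes 120 N, or if a joint passes its speed limit or range.

### The arm

A 6-joint arm with a two-finger parallel gripper is mounted at the origin on a cart in front of the work surface, level with it; the furniture and walls round the work are solid. World frame = base frame: x ahead of the robot, y to its left, z up, the work surface at z = 0. Lengths are in mm, angles in rad, forces in N, time in s.
With the tool pointing down it reaches from about 350 to 775 mm from the base axis. Payload 7.3 kg.
Tool frame: the origin (TCP) lies on the centre line of the jaws, within the pads' length; the fingertips stand finger_overhang ahead of it and the grasp point (between the pads) lies 8 mm behind it (finger_overhang is the distance from the TCP to the fingertips, in mm); z points along the fingers, y is the line along which they close (so a half turn about z gives the same grasp; the last joint's range is limited). The gripper opens to 92 mm and grips with 3 to 60 N. Pads are 19 mm wide; open, the fingers measure 130 mm over their backs; the gripper's body (75 mm by 190 mm) begins 47 mm behind the grasp point.
Start: joints at [1.016, 0.342, 1.524, -0, 1.275, -0.146], TCP at [208.679, 481.764, 237.741] pointing down, gripper open.
Joint ranges: [-2.53, 2.53], [-0.77, 2.02], [0.04, 2.7], [-1, 4.14], [0.28, 2.66], [-3.11, 3.11]. Speed limits (rad/s): [2.57, 2.57, 3.14, 3.14, 3.14, 3.14].

### API

Orientations are given as [roll, pitch, yaw] about the fixed x, y, z axes, in that order (R = Rz(yaw) Ry(pitch) Rx(roll)).
In Python, from plant import get_obs, capture, close_job, finger_overhang gives the robot as it stands.
- The arm moves only by the shell command python3 -m inch 'ROWS'. ROWS is JSON, one flat list of numbers, 7 for each row, row after row: the turn, a rotation vector about the tool's x, y, z scaled (see below), then the shift along the tool's x, y, z scaled (see below), then the closure, from -1 (fully open) to 1 (shut). In form: [ax, ay, az, tx, ty, tz, gripper, ax, ay, az, tx, ty, tz, gripper, ...]. A call has 1 to 10 rows; each row shifts and turns the commanded pose from where the row before left it, along the tool's axes as they then stand; what a row does not reach is not made up. The controller multiplies each number of a shift by 0.8 m and each number of a turn by 1.5 rad. A row lasts 1/12 s, in which the tool goes at most 41.7 mm and 7.16 degrees, less where a joint would pass 70% of its speed; a pose out of reach is approached as far as the arm can. A call with a number of a shift or a turn outside -1 to 1 is refused whole. A call with a gripper value outside its range is refused whole. The fingers move at their own pace and stop on an object; the grip force is fixed at half the most. Time passes only in rows, so rows that do not move let the fingers close. It gives the time, the measured TCP pose, the force, the opening and the grip force at its end, in the units of the state.
- get_obs(): the state, without advancing time (a new reading comes with each control period).
- capture(name): name is "scene" or "top" or "wrist"; returns a dict with "image" (480x640x3 uint8, red, green, blue), "mtx" (3x3 intrinsics, pixels), "distortion" ([k1, k2, p1, p2, k3] as OpenCV has them; the pictures are not rectified), "pose" (4x4, takes a point from camera to world coordinates). Camera axes: x right, y up, looking along -z (the intrinsics and any distortion apply to the point x, -y, -z); pixel columns grow to the right and rows downward; lengths in mm; the calibration is good to about 2 mm. A picture is of the moment at which its call begins. There is no depth.
- close_job(): hands the job in; it is judged then, once.
The state is a dict: "time": time; "joint_positions": joint angles; "dq": joint speeds; "tau": joint torques, N m; "tool_pos": TCP position; "tcp_rot": TCP orientation; "contact_force": force on the tool from outside, world axes, zero at the start; "moment": the same for the moment, N m; "grip_width": finger opening in mm; "finger_force": force on a finger pad.
Only numpy, scipy, OpenCV 4.12 (cv2) and the standard library are available. Lean on these libraries where they do the work, as an engineer would, in place of code of your own. Each camera call takes 0.05 s, during which the arm holds its last target. There are 200 camera calls.

## Working session

There is one attempt and no reset: what is moved stays moved. The work goes in short steps, Python scripts to look and compute and a shell command to move; the robot and the scene stay as the last step left them, time stands still between calls to the robot, and variables do not carry over. Pictures are saved under pics/ and viewed, at most 14 in all, crops included, and the job is handed in when it is done.

```bash
ls; mkdir -p pics
python3 - <<'E'
from plant import *
import cv2
print(get_obs(), finger_overhang)
for n in ["top","scene"]:
    c=capture(n); cv2.imwrite(f"pics/{n}0.png",c["image"][:,:,::-1]); print(n,c["mtx"],c["distortion"],c["pose"].round(3))
E
```

```text
pics
{'time': 0.0, 'joint_positions': array([ 1.01599658e+00,  3.42705294e-01,  1.52501231e+00, -4.30287009e-05,
        1.27542413e+00, -1.45998313e-01]), 'dq': array([ 0.00121812, -0.0009164 , -0.00176335, -0.00127307,  0.00190846,
        0.00130174]), 'tau': array([-2.13258623e-03, -4.31236410e+01, -2.44220728e+01,  7.18446798e-02,
        5.58802695e-02, -1.16860128e-04]), 'tool_pos': array([208.47100845, 481.40073162, 237.0556523 ]), 'tcp_rot': array([-3.14005406e+00, -1.84653354e-04,  2.73280363e+00]), 'contact_force': array([ 0.24527612,  0.26154631, -0.17670134]), 'moment': array([0.01363276, 0.02044054, 0.02525126]), 'finger_force': 0.0, 'grip_width': 91.66993339018386} 11.0
top [[566.35997604   0.         312.7463356 ]
 [  0.         566.35997604 232.79462122]
 [  0.           0.           1.        ]] [-0.14868348  0.          0.          0.          0.        ] [[-1.80000e-02  9.92000e-01 -1.23000e-01  4.41941e+02]
 [-1.00000e+00 -2.10000e-02 -2.20000e-02  1.31570e+01]
 [-2.40000e-02  1.23000e-01  9.92000e-01  9.70679e+02]
 [ 0.00000e+00  0.00000e+00  0.00000e+00  1.00000e+00]]
scene [[433.74706796   0.         320.21596544]
 [  0.         433.74706796 240.38536072]
 [  0.           0.           1.        ]] [0.02752668 0.         0.         0.         0.        ] [[ 8.46000e-01  3.02000e-01 -4.39000e-01  1.87565e+02]
 [-5.33000e-01  4.80000e-01 -6.96000e-01 -5.84284e+02]
 [ 0.00000e+00  8.23000e-01  5.68000e-01  5.22465e+02]
 [ 0.00000e+00  0.00000e+00  0.00000e+00  1.00000e+00]]
```

View pics/top0.png

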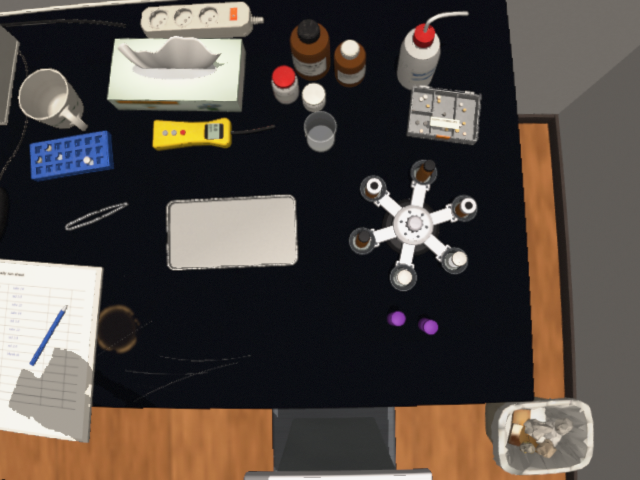

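View pics/scene0.png

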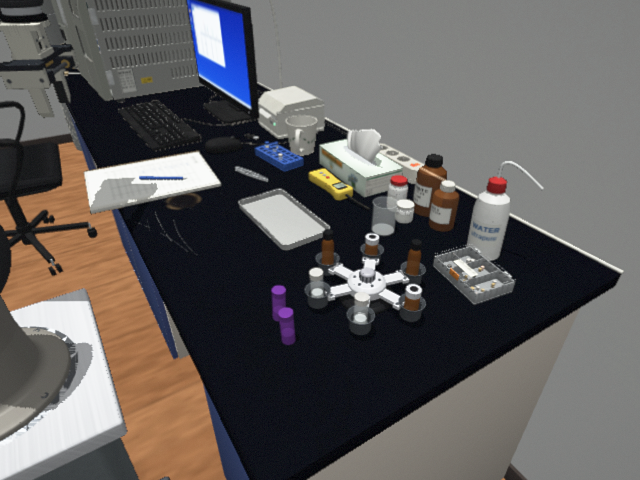

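The top view shows the rotor hub at (414,224).
- **Tall vials:** (424,170) and (362,240).
- **Short vials:** (373,188) and (465,208).
- **Medium vials:** (456,260) and (403,277).
- **Tray:** around (232,232).
- **Look-alikes:** the purple vials at (397,318) and (430,327) are the wrong colour and stand outside the rotor, so I leave them alone.

Call the sleeves D (403,277), E (362,240) and F (373,188). The plan is: D medium to tray, E tall to D, F short to E, medium from tray to F.

```bash
cat > h.py <<'E'
import numpy as np, cv2
from plant import *
def ray(c,uv,z):
    p=cv2.undistortPoints(np.array([[uv]],float),np.array(c["mtx"]),np.array(c["distortion"]))[0,0]
    P=np.array(c["pose"]); d=P[:3,:3]@np.array([p[0],-p[1],-1]); o=P[:3,3]
    return o+d*(z-o[2])/d[2]
def px(c,X):
    P=np.array(c["pose"]); q=P[:3,:3].T@(np.array(X,float)-P[:3,3]); q=np.array([[q[0],-q[1],-q[2]]])
    return cv2.projectPoints(q,np.zeros(3),np.zeros(3),np.array(c["mtx"]),np.array(c["distortion"]))[0][0,0]
E
python3 - <<'E'
from h import *
c=capture("top"); im=c["image"]; g=cv2.cvtColor(im,cv2.COLOR_RGB2HSV)
W=((g[...,2]>130)&(g[...,1]<60)).astype(np.uint8)
# hub: circle-ish fit by eroding
H=cv2.morphologyEx(W,cv2.MORPH_OPEN,cv2.getStructuringElement(2,(17,17)))
for n,m,(x,y,r),z in [("hub",cv2.dilate(H,None),(414,224,30),57),("mD",W,(403,277,13),78),("mC",W,(456,260,13),78),("sF",W,(373,186,12),68),("sB",W,(466,206,12),68)]:
    k=np.zeros_like(W); cv2.circle(k,(x,y),r,1,-1); ys,xs=np.nonzero(m*k)
    (u,v),R=cv2.minEnclosingCircle(np.c_[xs,ys].astype(np.float32)); print(n,u,v,R,ray(c,(u,v),z).round(1))
for n,uv,z in [("tA",(427,166),98),("tE",(365,237),98),("tr",(232,232),8),("beaker",(321,118),70),("p1",(397,318),62),("p2",(430,326),62)]: print(n,ray(c,uv,z).round(1))
a=cv2.resize(im[150:300,330:500],None,fx=4,fy=4,interpolation=cv2.INTER_CUBIC); cv2.imwrite("pics/crop.png",a[:,:,::-1])
E
```

```text
hub 417.0 222.5 10.594910621643066 [ 568.7 -137.    57. ]
mD 402.5 274.5 10.977349281311035 [ 483.5 -107.4   78. ]
mC 455.28570556640625 259.8571472167969 11.088787078857422 [ 504.7 -192.4   78. ]
sF 374.5 187.0 9.65670394897461 [626.7 -68.5  68. ]
sB 468.109375 205.21875 7.860034465789795 [ 593.8 -220.2   68. ]
tA [ 652.8 -150.2   98. ]
tE [542.  -48.5  98. ]
tr [565.8 173.6   8. ]
beaker [744.7  15.9  70. ]
p1 [415.2 -98.5  62. ]
p2 [ 401.1 -151.    62. ]
```

View pics/crop.png

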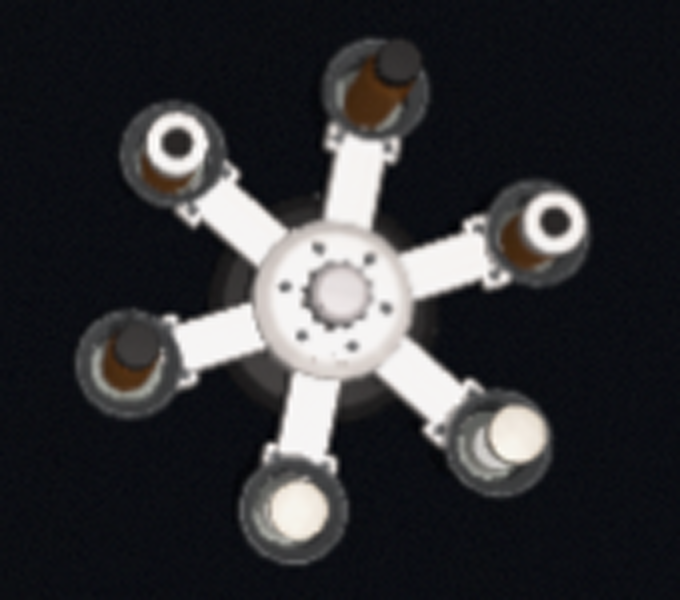

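```bash
cat >> h.py <<'E'
from scipy.spatial.transform import Rotation as Ro
def plan(*T):
    o=get_obs(); p=np.array(o["tool_pos"]); R=Ro.from_euler("xyz",o["tcp_rot"]).as_matrix()
    print("t",o["time"],"tcp",p.round(1),"rv err",o["tcp_rot"].round(4),"w",round(o["grip_width"],1))
    for t in T:
        d=R.T@(np.array(t,float)-p)/800; n=int(np.ceil(abs(np.linalg.norm(d))/.05)); print(t,"units",d.round(4),"rows",n,"each",(d/max(n,1)).round(4)); p=np.array(t,float)
E
python3 - <<'E'
from h import *
c=capture("top")
u=lambda x,y:((x+.5)/4-.5+330,(y+.5)/4-.5+150)
rims=dict(A=(376,92),B=(538,233),C=(498,443),D=(294,509),E=(130,362),F=(172,154))
tops=dict(A=(399,61,98),B=(554,222,68),C=(518,434,78),D=(300,511,78),E=(138,342,98),F=(177,142,68))
R=np.array([ray(c,u(*rims[k]),40)[:2] for k in rims]); ctr=R.mean(0)
d=R-ctr; ang=np.arctan2(d[:,1],d[:,0]); print("ctr",ctr,"r",np.hypot(*d.T).round(1))
# A->B->.. goes clockwise from above
a0=np.angle(np.mean(np.exp(1j*(ang+np.arange(6)*np.pi/3)))); print("a0",np.degrees(a0))
for i,k in enumerate(rims):
    f=ctr+90*np.array([np.cos(a0-i*np.pi/3),np.sin(a0-i*np.pi/3)]); print(k,R[i].round(1),"fit",f.round(1),"top",ray(c,u(*tops[k][:2]),tops[k][2])[:2].round(1))
plan((484,-107,160),(484,-107,57))
E
```

```text
ctr [ 568.61723528 -133.88667989] r [89.4 90.2 90.  89.6 89.8 90.6]
a0 -13.480172647418371
A [ 655.5 -154.8] fit [ 656.1 -154.9] top [ 654.6 -154.1]
B [ 594.1 -220.4] fit [ 594.2 -220.2] top [ 593.9 -220.2]
C [ 506.6 -199.1] fit [ 506.7 -199.2] top [ 507.3 -198.7]
D [ 481.4 -113.4] fit [ 481.1 -112.9] top [ 478.9 -110.6]
E [543.5 -47.7] fit [543.  -47.6] top [544.9 -47.2]
F [630.6 -67.9] fit [630.5 -68.6] top [629.9 -67.6]
t 0.2 tcp [208.6 481.6 237.3] rv err [-3.1407e+00 -1.0000e-04  2.7328e+00] w 91.8
(484, -107, 160) units [-0.6084 -0.5381  0.097 ] rows 17 each [-0.0358 -0.0317  0.0057]
(484, -107, 57) units [-0.000e+00  1.000e-04  1.287e-01] rows 3 each [-0.      0.      0.0429]
```

```bash
python3 -m inch '[0,0,0,-0.036,-0.032,0,0, 0,0,0,-0.036,-0.032,0,0, 0,0,0,-0.036,-0.032,0,0, 0,0,0,-0.036,-0.032,0,0, 0,0,0,-0.036,-0.032,0,0, 0,0,0,-0.036,-0.032,0,0, 0,0,0,-0.036,-0.032,0,0, 0,0,0,-0.036,-0.032,0,0, 0,0,0,-0.036,-0.032,0,0, 0,0,0,-0.036,-0.032,0,0]'
python3 -m inch '[0,0,0,-0.036,-0.032,0,0, 0,0,0,-0.036,-0.032,0,0, 0,0,0,-0.036,-0.032,0,0, 0,0,0,-0.036,-0.032,0,0, 0,0,0,-0.036,-0.032,0,0, 0,0,0,-0.036,-0.032,0,0,0,0,0,0,0,0,0,0,0,0,0,0,0,0]'
python3 - <<'E'
from h import *
plan((479,-110.5,160),(479,-110.5,57))
c=capture("wrist"); cv2.imwrite("pics/w1.png",c["image"][:,:,::-1])
for q in [(479,-110.5,78),(481,-113,40),(543,-47.5,98)]: print(q,px(c,q).round(1))
E
```

```text
time: 1.03
tool_pos: [371.5, 130.6, 237.9]
tcp_rot: [3.141, 0.0, 2.733]
contact_force: [0.2, 1.0, 0.5]
grip_width: 45.9
finger_force: 0.0
time: 1.7
tool_pos: [468.8, -78.8, 237.1]
tcp_rot: [3.142, -0.001, 2.729]
contact_force: [1.1, 1.2, -0.1]
grip_width: 46.0
finger_force: 0.0
t 1.7 tcp [468.8 -78.8 237.1] rv err [ 3.1415e+00 -1.2000e-03  2.7293e+00] w 46.0
(479, -110.5, 160) units [-0.0276 -0.0313  0.0963] rows 3 each [-0.0092 -0.0104  0.0321]
(479, -110.5, 57) units [-0.0002 -0.      0.1287] rows 3 each [-0.0001 -0.      0.0429]
(479, -110.5, 78) [286.7 253.8]
(481, -113, 40) [288.2 244.7]
(543, -47.5, 98) [390.2 301.3]
```

View pics/w1.png

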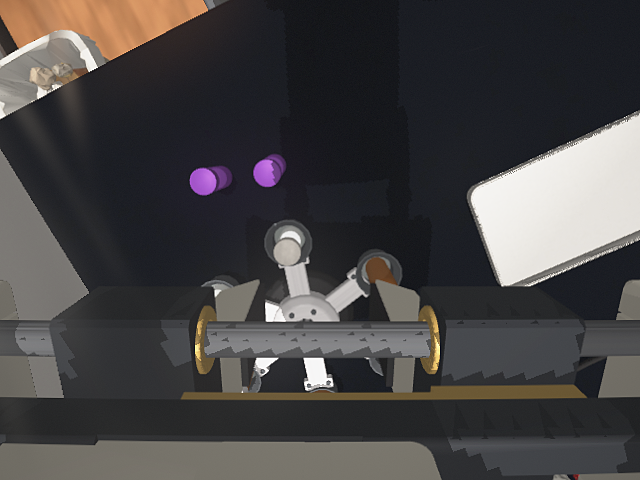

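The wrist view shows D's grey cap at (286,252), and my prediction was (287,254), so the positions hold. Going down on D.

```bash
python3 -m inch '[0,0,0,-0.0092,-0.0104,0.032,0, 0,0,0,-0.0092,-0.0104,0.032,0, 0,0,0,-0.0092,-0.0104,0.032,0, 0,0,0,0,0,0,0, 0,0,0,0,0,0,0]'
python3 - <<'E'
from h import *
plan((479,-110.5,57))
E
```

```text
time: 2.17
tool_pos: [478.1, -107.5, 160.5]
tcp_rot: [3.141, -0.003, 2.734]
contact_force: [0.4, 0.4, -0.0]
grip_width: 46.1
finger_force: 0.0
t 2.1667 tcp [ 478.1 -107.5  160.5] rv err [ 3.1413 -0.0032  2.7335] w 46.1
(479, -110.5, 57) units [-0.0029 -0.003   0.1294] rows 3 each [-0.001  -0.001   0.0431]
```

```bash
python3 -m inch '[0,0,0,-0.001,-0.001,0.033,0, 0,0,0,-0.001,-0.001,0.033,0, 0,0,0,-0.001,-0.001,0.033,0, 0,0,0,0,0,0.03,0, 0,0,0,0,0,0,0, 0,0,0,0,0,0,1, 0,0,0,0,0,0,1, 0,0,0,0,0,0,1, 0,0,0,0,0,0,1, 0,0,0,0,0,0,1]'
python3 - <<'E'
from h import *
plan((479,-110.5,155))
E
```

```text
time: 3.0
tool_pos: [481.3, -112.2, 59.3]
tcp_rot: [3.141, 0.003, 2.733]
contact_force: [0.2, 1.5, 6.4]
grip_width: 21.2
finger_force: 30.0
t 3.0 tcp [ 481.3 -112.2   59.3] rv err [3.1411 0.0032 2.7327] w 21.2
(479, -110.5, 155) units [ 0.0031  0.0009 -0.1197] rows 3 each [ 0.001   0.0003 -0.0399]
```

```bash
python3 -m inch '[0,0,0,0,0,-0.02,1, 0,0,0,0,0,-0.04,1, 0,0,0,0,0,-0.04,1, 0,0,0,0,0,-0.03,1, 0,0,0,0,0,0,1]'
python3 - <<'E'
from h import *
plan((560,174,160),(560,174,46))
E
```

```text
time: 3.42
tool_pos: [482.8, -113.1, 167.0]
tcp_rot: [3.141, 0.01, 2.733]
contact_force: [1.0, -1.1, -0.6]
grip_width: 20.8
finger_force: 30.0
t 3.4167 tcp [ 482.8 -113.1  167. ] rv err [3.1413 0.0098 2.7328] w 20.8
(560, 174, 160) units [0.0542 0.3676 0.0084] rows 8 each [0.0068 0.046  0.001 ]
(560, 174, 46) units [ 0.0014 -0.      0.1425] rows 3 each [ 0.0005 -0.      0.0475]
```

```bash
python3 -m inch '[0,0,0,0.007,0.046,0,1, 0,0,0,0.007,0.046,0,1, 0,0,0,0.007,0.046,0,1, 0,0,0,0.007,0.046,0,1, 0,0,0,0.007,0.046,0,1, 0,0,0,0.007,0.046,0,1, 0,0,0,0.007,0.046,0,1, 0,0,0,0.006,0.046,0,1, 0,0,0,0,0,0,1, 0,0,0,0,0,0,1]'
python3 - <<'E'
from h import *
plan((560,174,60),(560,174,46))
E
```

```text
time: 4.25
tool_pos: [556.5, 177.3, 160.9]
tcp_rot: [-3.141, -0.001, 2.736]
contact_force: [-0.3, -0.4, -0.3]
grip_width: 21.4
finger_force: 30.0
t 4.25 tcp [556.5 177.3 160.9] rv err [-3.1410e+00 -8.0000e-04  2.7361e+00] w 21.4
(560, 174, 60) units [-0.0057 -0.002   0.1261] rows 3 each [-0.0019 -0.0007  0.042 ]
(560, 174, 46) units [-0.      0.      0.0175] rows 1 each [-0.      0.      0.0175]
```

```bash
python3 -m inch '[0,0,0,0,0,0.042,1, 0,0,0,0,0,0.042,1, 0,0,0,0,0,0.036,1, 0,0,0,0,0,0.01,1, 0,0,0,0,0,0.005,1, 0,0,0,0,0,0.003,1, 0,0,0,0,0,0.002,1, 0,0,0,0,0,0,1, 0,0,0,0,0,0,1]'
python3 - <<'E'
from h import *
o=get_obs();print(o["contact_force"],o["tool_pos"],o["tcp_rot"])
E
```

```text
time: 5.0
tool_pos: [557.8, 175.6, 51.1]
tcp_rot: [3.14, 0.002, 2.733]
contact_force: [-0.3, 0.7, 0.3]
grip_width: 21.2
finger_force: 30.0
[-0.34710651  0.68006663  0.26704734] [557.78485403 175.58849146  51.13820207] [3.14015418e+00 2.13406030e-03 2.73269355e+00]
```

```bash
python3 -m inch '[0,0,0,0,0,0.003,1, 0,0,0,0,0,0.002,1, 0,0,0,0,0,0,1, 0,0,0,0,0,0,1]'; python3 -m inch '[0,0,0,0,0,0.002,1, 0,0,0,0,0,0,1, 0,0,0,0,0,0,1]'
```

```text
time: 5.33
tool_pos: [556.9, 175.6, 45.7]
tcp_rot: [3.142, -0.0, 2.733]
contact_force: [0.0, 0.5, -0.9]
grip_width: 21.2
finger_force: 30.0
time: 5.58
tool_pos: [557.3, 175.7, 44.7]
tcp_rot: [3.141, 0.001, 2.733]
contact_force: [-0.5, 0.3, 4.6]
grip_width: 20.9
finger_force: 30.0
```

Touching down, so release and lift.

```bash
python3 -m inch '[0,0,0,0,0,0,0.4, 0,0,0,0,0,0,0.2, 0,0,0,0,0,0,0, 0,0,0,0,0,0,0, 0,0,0,0,0,-0.03,0, 0,0,0,0,0,-0.04,0, 0,0,0,0,0,-0.04,0, 0,0,0,0,0,-0.04,0, 0,0,0,0,0,0,0]'
python3 - <<'E'
from h import *
plan((544,-47.5,165),(544,-47.5,57))
c=capture("top"); cv2.imwrite("pics/t2.png",cv2.resize(c["image"][140:340,150:500],None,fx=2,fy=2)[:,:,::-1])
E
```

```text
time: 6.33
tool_pos: [560.1, 176.2, 170.7]
tcp_rot: [3.135, 0.009, 2.733]
contact_force: [1.4, -0.2, 1.0]
grip_width: 45.6
finger_force: 0.0
t 6.3333 tcp [560.1 176.2 170.7] rv err [3.1353 0.0094 2.7329] w 45.6
(544, -47.5, 165) units [-0.0926 -0.2646  0.0063] rows 6 each [-0.0154 -0.0441  0.0011]
(544, -47.5, 57) units [ 0.0013 -0.0009  0.135 ] rows 3 each [ 0.0004 -0.0003  0.045 ]
```

View pics/t2.png

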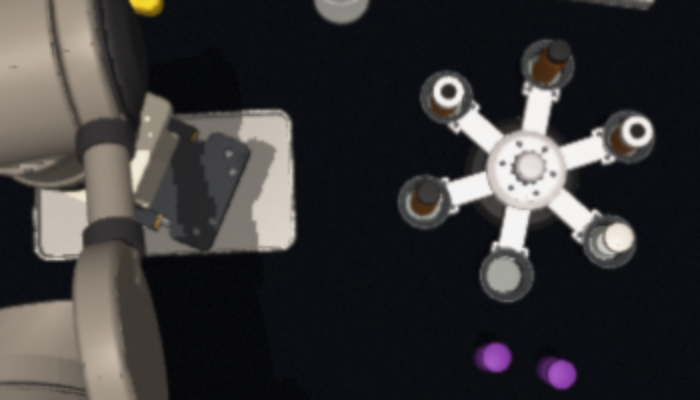

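The crop shows sleeve D empty at (506,272), with the other five vials and both purple ones unchanged. Next is E, the tall vial.

```bash
python3 -m inch '[0,0,0,-0.0154,-0.044,0,0, 0,0,0,-0.0154,-0.044,0,0, 0,0,0,-0.0154,-0.044,0,0, 0,0,0,-0.0154,-0.044,0,0, 0,0,0,-0.0154,-0.044,0,0, 0,0,0,-0.0154,-0.044,0,0, 0,0,0,0,0,0,0, 0,0,0,0,0,0,0]'
python3 - <<'E'
from h import *
plan((544,-47.5,57))
E
```

```text
time: 7.05
tool_pos: [540.0, -49.3, 162.8]
tcp_rot: [-3.141, -0.002, 2.729]
contact_force: [0.6, 0.3, -0.2]
grip_width: 45.8
finger_force: 0.0
t 7.05 tcp [540.  -49.3 162.8] rv err [-3.1414e+00 -2.4000e-03  2.7288e+00] w 45.8
(544, -47.5, 57) units [-0.004   0.0041  0.1322] rows 3 each [-0.0013  0.0014  0.0441]
```

```bash
python3 -m inch '[0,0,0,-0.003,0.003,0.02,0, 0,0,0,0,0,0.04,0, 0,0,0,0,0,0.04,0, 0,0,0,0,0,0.028,0, 0,0,0,0,0,0,0, 0,0,0,0,0,0,1, 0,0,0,0,0,0,1, 0,0,0,0,0,0,1, 0,0,0,0,0,0,1, 0,0,0,0,0,0,1]'
python3 -m inch '[0,0,0,0,0,-0.02,1, 0,0,0,0,0,-0.04,1, 0,0,0,0,0,-0.04,1, 0,0,0,0,0,-0.03,1, 0,0,0,0,0,0,1, 0,0,0,0,0,0,1]'
python3 - <<'E'
from h import *
plan((481,-113,165))
E
```

```text
time: 7.88
tool_pos: [544.9, -46.4, 63.2]
tcp_rot: [3.141, 0.003, 2.733]
contact_force: [0.2, 0.8, 3.2]
grip_width: 21.4
finger_force: 29.9
time: 8.38
tool_pos: [544.8, -46.6, 167.7]
tcp_rot: [3.141, 0.004, 2.733]
contact_force: [-0.1, -0.2, -0.6]
grip_width: 20.9
finger_force: 29.9
t 8.3833 tcp [544.8 -46.6 167.7] rv err [3.1407 0.0042 2.7327] w 20.9
(481, -113, 165) units [ 0.0402 -0.1079  0.0031] rows 3 each [ 0.0134 -0.036   0.001 ]
```

```bash
python3 -m inch '[0,0,0,0.0134,-0.036,0,1, 0,0,0,0.0134,-0.036,0,1, 0,0,0,0.0134,-0.036,0,1, 0,0,0,0,0,0,1, 0,0,0,0,0,0,1, 0,0,0,0,0,0,1]'
python3 - <<'E'
from h import *
plan((481,-113,78))
E
```

```text
time: 8.88
tool_pos: [480.0, -112.7, 165.1]
tcp_rot: [3.141, -0.001, 2.732]
contact_force: [-0.5, 0.7, -0.5]
grip_width: 20.9
finger_force: 29.9
t 8.8833 tcp [ 480.  -112.7  165.1] rv err [ 3.1412e+00 -9.0000e-04  2.7320e+00] w 20.9
(481, -113, 78) units [-1.400e-03  1.000e-04  1.089e-01] rows 3 each [-0.0005  0.      0.0363]
```

```bash
python3 -m inch '[0,0,0,-0.001,0,0.036,1, 0,0,0,0,0,0.036,1, 0,0,0,0,0,0.025,1, 0,0,0,0,0,0.012,1, 0,0,0,0,0,0.007,1, 0,0,0,0,0,0.004,1, 0,0,0,0,0,0,1, 0,0,0,0,0,0,1]'
```

```text
time: 9.55
tool_pos: [481.6, -113.3, 70.5]
tcp_rot: [3.141, 0.002, 2.733]
contact_force: [1.0, -0.3, -0.4]
grip_width: 21.0
finger_force: 29.9
```

```bash
python3 -m inch '[0,0,0,0,0,0.004,1, 0,0,0,0,0,0.002,1, 0,0,0,0,0,0.0,1, 0,0,0,0,0,0,1]';  python3 -m inch '[0,0,0,0,0,0.002,1, 0,0,0,0,0,0,1, 0,0,0,0,0,0,1]'
```

```text
time: 9.88
tool_pos: [480.9, -113.3, 65.1]
tcp_rot: [3.141, 0.0, 2.733]
contact_force: [-0.3, 0.2, -0.3]
grip_width: 21.0
finger_force: 29.9
time: 10.13
tool_pos: [480.8, -113.2, 63.3]
tcp_rot: [3.141, -0.0, 2.733]
contact_force: [-0.2, 0.0, -0.6]
grip_width: 21.4
finger_force: 29.9
```

```bash
python3 -m inch '[0,0,0,0,0,0.002,1, 0,0,0,0,0,0,1, 0,0,0,0,0,0,1]'
```

```text
time: 10.38
tool_pos: [481.3, -113.6, 63.0]
tcp_rot: [-3.141, 0.002, 2.733]
contact_force: [-2.5, -0.4, 11.8]
grip_width: 20.7
finger_force: 30.0
```

Seated: 11.8 N upward at the grasp height. Release, lift and go to F.

```bash
python3 -m inch '[0,0,0,0,0,0,0.4, 0,0,0,0,0,0,0.2, 0,0,0,0,0,0,0, 0,0,0,0,0,0,0, 0,0,0,0,0,-0.02,0, 0,0,0,0,0,-0.04,0, 0,0,0,0,0,-0.04,0, 0,0,0,0,0,-0.03,0, 0,0,0,0,0,0,0, 0,0,0,0,0,0,0]'
python3 - <<'E'
from h import *
plan((630,-68,165))
E
```

```text
time: 11.22
tool_pos: [481.5, -113.4, 166.7]
tcp_rot: [3.141, 0.003, 2.733]
contact_force: [0.1, 0.3, -0.2]
grip_width: 45.9
finger_force: 0.0
t 11.2167 tcp [ 481.5 -113.4  166.7] rv err [3.1414e+00 2.9000e-03 2.7329e+00] w 45.9
(630, -68, 165) units [-0.1478  0.1259  0.0026] rows 4 each [-0.037   0.0315  0.0007]
```

```bash
python3 -m inch '[0,0,0,-0.037,0.0315,0,0, 0,0,0,-0.037,0.0315,0,0, 0,0,0,-0.037,0.0315,0,0, 0,0,0,-0.037,0.0315,0,0, 0,0,0,0,0,0,0, 0,0,0,0,0,0,0, 0,0,0,0,0,0,0]'
python3 - <<'E'
from h import *
plan((630,-68,56))
E
```

```text
time: 11.8
tool_pos: [628.3, -67.5, 163.5]
tcp_rot: [-3.141, -0.004, 2.733]
contact_force: [0.1, 0.5, 0.3]
grip_width: 45.7
finger_force: 0.0
t 11.8 tcp [628.3 -67.5 163.5] rv err [-3.1407 -0.0042  2.7332] w 45.7
(630, -68, 56) units [-0.0028  0.0005  0.1344] rows 3 each [-0.0009  0.0002  0.0448]
```

```bash
python3 -m inch '[0,0,0,-0.002,0,0.035,0, 0,0,0,0,0,0.04,0, 0,0,0,0,0,0.04,0, 0,0,0,0,0,0.019,0, 0,0,0,0,0,0,0, 0,0,0,0,0,0,1, 0,0,0,0,0,0,1, 0,0,0,0,0,0,1, 0,0,0,0,0,0,1, 0,0,0,0,0,0,1]'
python3 -m inch '[0,0,0,0,0,-0.02,1, 0,0,0,0,0,-0.04,1, 0,0,0,0,0,-0.04,1, 0,0,0,0,0,-0.03,1, 0,0,0,0,0,0,1, 0,0,0,0,0,0,1]'
python3 - <<'E'
from h import *
plan((543,-47.5,160))
E
```

```text
time: 12.63
tool_pos: [631.8, -68.7, 60.3]
tcp_rot: [3.141, 0.003, 2.733]
contact_force: [-0.3, -0.4, 4.8]
grip_width: 22.5
finger_force: 30.0
time: 13.13
tool_pos: [631.9, -68.5, 164.7]
tcp_rot: [3.141, 0.004, 2.733]
contact_force: [-0.8, 0.2, -0.6]
grip_width: 23.1
finger_force: 30.0
t 13.1333 tcp [631.9 -68.5 164.7] rv err [3.1407 0.0042 2.7329] w 23.1
(543, -47.5, 160) units [ 0.1124 -0.02    0.0053] rows 3 each [ 0.0375 -0.0067  0.0018]
```

```bash
python3 -m inch '[0,0,0,0.0375,-0.0067,0,1, 0,0,0,0.0375,-0.0067,0,1, 0,0,0,0.0375,-0.0067,0,1, 0,0,0,0,0,0,1, 0,0,0,0,0,0,1, 0,0,0,0,0,0,1]'
python3 - <<'E'
from h import *
plan((543,-47.5,78))
c=capture("wrist"); cv2.imwrite("pics/w2.png",c["image"][:,:,::-1])
E
```

```text
time: 13.63
tool_pos: [542.4, -47.5, 162.2]
tcp_rot: [3.141, 0.0, 2.733]
contact_force: [-0.0, 0.3, -0.3]
grip_width: 23.1
finger_force: 30.0
t 13.6333 tcp [542.4 -47.5 162.2] rv err [3.1415e+00 2.0000e-04 2.7328e+00] w 23.1
(543, -47.5, 78) units [-0.0006  0.0003  0.1052] rows 3 each [-0.0002  0.0001  0.0351]
```

View pics/w2.png

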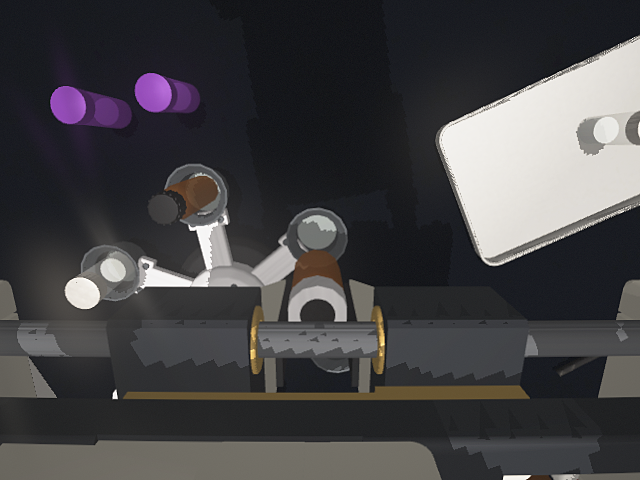

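The short vial is held upright at (318,290) over empty sleeve E (315,235). The tall vial stands in D at (195,190) and the medium on the tray at (605,130).

```bash
python3 -m inch '[0,0,0,0,0,0.036,1, 0,0,0,0,0,0.036,1, 0,0,0,0,0,0.025,1, 0,0,0,0,0,0.012,1, 0,0,0,0,0,0.007,1, 0,0,0,0,0,0.004,1, 0,0,0,0,0,0.002,1, 0,0,0,0,0,0,1, 0,0,0,0,0,0,1]'; python3 -m inch '[0,0,0,0,0,0.003,1, 0,0,0,0,0,0.001,1, 0,0,0,0,0,0.0,1, 0,0,0,0,0,0,1]'
```

```text
time: 14.43
tool_pos: [542.6, -47.5, 65.7]
tcp_rot: [3.141, 0.001, 2.733]
contact_force: [0.0, 0.6, 0.4]
grip_width: 23.2
finger_force: 30.0
time: 14.77
tool_pos: [542.3, -47.5, 61.9]
tcp_rot: [3.141, 0.001, 2.733]
contact_force: [0.7, -0.2, -0.1]
grip_width: 23.1
finger_force: 30.0
```

```bash
python3 -m inch '[0,0,0,0,0,0.0015,1, 0,0,0,0,0,0,1, 0,0,0,0,0,0,1]';python3 -m inch '[0,0,0,0,0,0.001,1, 0,0,0,0,0,0,1, 0,0,0,0,0,0,1]'
```

```text
time: 15.02
tool_pos: [542.2, -47.4, 60.6]
tcp_rot: [3.141, 0.0, 2.733]
contact_force: [0.3, 0.6, -0.3]
grip_width: 23.1
finger_force: 30.0
time: 15.27
tool_pos: [542.4, -47.6, 60.2]
tcp_rot: [3.141, 0.001, 2.733]
contact_force: [0.5, -1.7, 6.1]
grip_width: 22.7
finger_force: 30.0
```

Seated. Release, lift and go to the tray.

```bash
python3 -m inch '[0,0,0,0,0,0,0.4, 0,0,0,0,0,0,0.2, 0,0,0,0,0,0,0, 0,0,0,0,0,0,0, 0,0,0,0,0,-0.02,0, 0,0,0,0,0,-0.04,0, 0,0,0,0,0,-0.04,0, 0,0,0,0,0,-0.03,0, 0,0,0,0,0,0,0, 0,0,0,0,0,0,0]'
python3 - <<'E'
from h import *
plan((557,175.7,160))
E
```

```text
time: 16.1
tool_pos: [542.6, -47.5, 164.8]
tcp_rot: [3.141, 0.003, 2.733]
contact_force: [-0.7, 0.4, -0.6]
grip_width: 45.8
finger_force: 0.0
t 16.1 tcp [542.6 -47.5 164.8] rv err [3.1410e+00 2.7000e-03 2.7329e+00] w 45.8
(557, 175.7, 160) units [0.0944 0.2631 0.0059] rows 6 each [0.0157 0.0439 0.001 ]
```

```bash
python3 -m inch '[0,0,0,0.0157,0.044,0,0, 0,0,0,0.0157,0.044,0,0, 0,0,0,0.0157,0.044,0,0, 0,0,0,0.0157,0.044,0,0, 0,0,0,0.0157,0.044,0,0, 0,0,0,0.0157,0.044,0,0, 0,0,0,0,0,0,0, 0,0,0,0,0,0,0, 0,0,0,0,0,0,0]'
python3 - <<'E'
from h import *
plan((557,175.7,44))
E
```

```text
time: 16.85
tool_pos: [556.0, 176.0, 162.2]
tcp_rot: [-3.14, -0.002, 2.734]
contact_force: [1.2, -0.2, 0.4]
grip_width: 46.1
finger_force: 0.0
t 16.85 tcp [556.  176.  162.2] rv err [-3.1397e+00 -2.2000e-03  2.7335e+00] w 46.1
(557, 175.7, 44) units [-0.0016  0.0005  0.1478] rows 3 each [-0.0005  0.0002  0.0493]
```

```bash
python3 -m inch '[0,0,0,-0.001,0,0.035,0, 0,0,0,0,0,0.045,0, 0,0,0,0,0,0.045,0, 0,0,0,0,0,0.02,0, 0,0,0,0,0,0,0, 0,0,0,0,0,0,1, 0,0,0,0,0,0,1, 0,0,0,0,0,0,1, 0,0,0,0,0,0,1, 0,0,0,0,0,0,1]'
python3 -m inch '[0,0,0,0,0,-0.02,1, 0,0,0,0,0,-0.04,1, 0,0,0,0,0,-0.045,1, 0,0,0,0,0,-0.045,1, 0,0,0,0,0,0,1, 0,0,0,0,0,0,1]'
python3 - <<'E'
from h import *
plan((630.5,-68.5,165))
E
```

```text
time: 17.68
tool_pos: [558.4, 176.0, 49.3]
tcp_rot: [3.14, 0.002, 2.733]
contact_force: [-0.2, -1.5, 5.4]
grip_width: 20.8
finger_force: 30.0
time: 18.18
tool_pos: [558.8, 176.4, 170.7]
tcp_rot: [3.138, 0.005, 2.733]
contact_force: [-0.5, -0.5, -1.0]
grip_width: 21.0
finger_force: 30.0
t 18.1833 tcp [558.8 176.4 170.7] rv err [3.1381 0.0052 2.733 ] w 21.0
(630.5, -68.5, 165) units [-0.2038 -0.2454  0.0073] rows 7 each [-0.0291 -0.0351  0.001 ]
```

```bash
python3 -m inch '[0,0,0,-0.029,-0.035,0,1, 0,0,0,-0.029,-0.035,0,1, 0,0,0,-0.029,-0.035,0,1, 0,0,0,-0.029,-0.035,0,1, 0,0,0,-0.029,-0.035,0,1, 0,0,0,-0.029,-0.035,0,1, 0,0,0,-0.029,-0.035,0,1, 0,0,0,0,0,0,1, 0,0,0,0,0,0,1, 0,0,0,0,0,0,1]'
python3 - <<'E'
from h import *
plan((630.5,-68.5,84))
E
```

```text
time: 19.02
tool_pos: [627.9, -67.8, 166.4]
tcp_rot: [3.142, -0.003, 2.732]
contact_force: [-0.6, 0.1, -0.3]
grip_width: 20.8
finger_force: 30.0
t 19.0167 tcp [627.9 -67.8 166.4] rv err [ 3.1415e+00 -2.7000e-03  2.7323e+00] w 20.8
(630.5, -68.5, 84) units [-0.0036  0.0005  0.103 ] rows 3 each [-0.0012  0.0002  0.0343]
```

```bash
python3 -m inch '[0,0,0,-0.002,0,0.036,1, 0,0,0,0,0,0.036,1, 0,0,0,0,0,0.025,1, 0,0,0,0,0,0.012,1, 0,0,0,0,0,0.007,1, 0,0,0,0,0,0.004,1, 0,0,0,0,0,0,1, 0,0,0,0,0,0,1]'; python3 -m inch '[0,0,0,0,0,0.002,1, 0,0,0,0,0,0.001,1, 0,0,0,0,0,0.0,1, 0,0,0,0,0,0,1]'
```

```text
time: 19.68
tool_pos: [630.8, -68.7, 72.8]
tcp_rot: [3.141, 0.002, 2.733]
contact_force: [-0.3, 0.0, -0.2]
grip_width: 20.4
finger_force: 30.0
time: 20.02
tool_pos: [630.2, -69.1, 69.6]
tcp_rot: [3.141, 0.0, 2.733]
contact_force: [1.2, -0.7, 0.3]
grip_width: 20.9
finger_force: 30.0
```

```bash
python3 -m inch '[0,0,0,0,0,0.003,1, 0,0,0,0,0,0.001,1, 0,0,0,0,0,0,1, 0,0,0,0,0,0,1]';python3 -m inch '[0,0,0,0,0,0.0015,1, 0,0,0,0,0,0,1, 0,0,0,0,0,0,1]'
```

```text
time: 20.35
tool_pos: [630.1, -69.0, 66.0]
tcp_rot: [3.142, -0.0, 2.733]
contact_force: [0.5, 0.7, 0.0]
grip_width: 20.6
finger_force: 30.0
time: 20.6
tool_pos: [630.1, -69.0, 64.8]
tcp_rot: [3.142, -0.0, 2.733]
contact_force: [0.5, 0.0, 0.1]
grip_width: 21.0
finger_force: 30.0
```

```bash
python3 -m inch '[0,0,0,0,0,0.001,1, 0,0,0,0,0,0,1, 0,0,0,0,0,0,1]'
```

```text
time: 20.85
tool_pos: [630.1, -68.9, 64.1]
tcp_rot: [3.142, -0.0, 2.733]
contact_force: [0.1, -0.5, -0.2]
grip_width: 21.0
finger_force: 30.0
```

```bash
python3 -m inch '[0,0,0,0,0,0.001,1, 0,0,0,0,0,0,1, 0,0,0,0,0,0,1]'
```

```text
time: 21.1
tool_pos: [630.4, -69.0, 63.9]
tcp_rot: [3.141, 0.001, 2.733]
contact_force: [-0.8, -0.5, 4.8]
grip_width: 20.9
finger_force: 30.0
```

Seated. Release, lift and withdraw towards the left and front for a check.

```bash
python3 -m inch '[0,0,0,0,0,0,0.4, 0,0,0,0,0,0,0.2, 0,0,0,0,0,0,0, 0,0,0,0,0,0,0, 0,0,0,0,0,-0.02,0, 0,0,0,0,0,-0.04,0, 0,0,0,0,0,-0.045,0, 0,0,0,0,0,-0.045,0, 0,0,0,0,0,0,0]'
python3 -m inch '[0,0,0,0.02,0.042,0,0, 0,0,0,0.02,0.042,0,0, 0,0,0,0.02,0.042,0,0, 0,0,0,0.02,0.042,0,0, 0,0,0,0.02,0.042,0,0, 0,0,0,0.02,0.042,0,0, 0,0,0,0.02,0.042,0,0, 0,0,0,0.02,0.042,0,0, 0,0,0,0,0,0,0]'
python3 - <<'E'
from h import *
c=capture("top"); a=cv2.resize(c["image"][90:340,140:500],None,fx=2.2,fy=2.2,interpolation=2)
s=capture("scene"); b=cv2.resize(s["image"][180:360,180:500],None,fx=2.4,fy=2.4,interpolation=2)
cv2.imwrite("pics/f1.png",a[:,:,::-1]); cv2.imwrite("pics/f2.png",b[:,:,::-1])
E
```

```text
time: 21.85
tool_pos: [633.5, -69.7, 191.4]
tcp_rot: [3.139, 0.013, 2.733]
contact_force: [0.3, -0.7, 0.7]
grip_width: 45.7
finger_force: 0.0
time: 22.6
tool_pos: [618.1, 235.5, 182.7]
tcp_rot: [3.139, -0.001, 2.739]
contact_force: [-0.9, -0.3, -0.4]
grip_width: 46.0
finger_force: 0.0
```

View pics/f1.png

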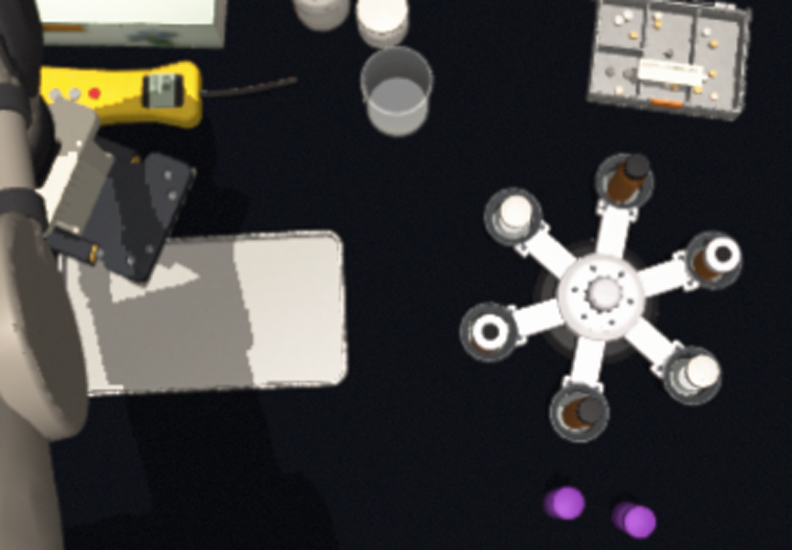

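View pics/f2.png

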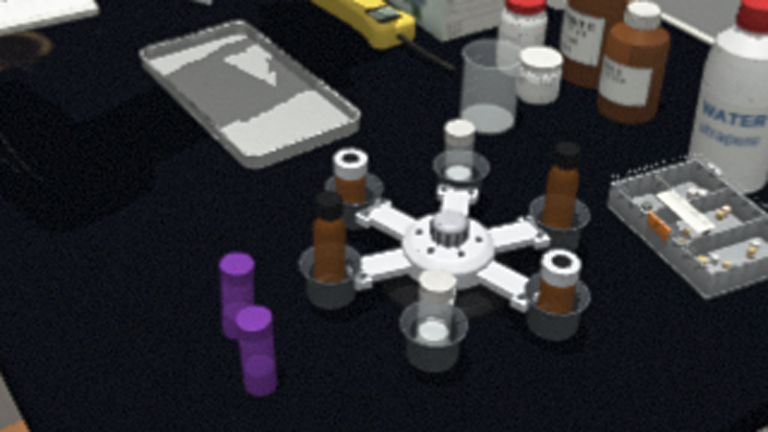

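Both views show matched pairs across the hub, in the top crop: talls (635,168)/(587,410), shorts (722,255)/(490,332), mediums (516,212)/(702,372). All six are upright and seated, the tray is empty, and the beaker, detector and purple vials are unmoved.

```bash
python3 -c "
from plant import *
print(get_obs()['dq'].round(3)); print(close_job())"
```

```text
[-0.053 -0.011  0.014 -0.009  0.001 -0.007]
the job is handed in; nothing more can be done
None
```

The job is handed in at about 23 s of the 99 s: in the final pictures each vial stands upright in a sleeve opposite its like, the tray is empty, and the beaker, leak detector and purple look-alikes were not moved; no verdict came back.

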